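# Lock the orange reamer into the citrus press

### The job

Take the big orange reamer out of the holder, set its tapered shank upright in the steel taper sleeve on top of the citrus press, and tap or press it down until it locks, that is until the red lock ring round the sleeve has gone down flush with the black drive nose. Push firmly but never harder than 25 N, and let go at the end; leave the green reamer, the salt mill and the measuring cup where they are.

Things in the scene. Friction and masses are not known exactly. Their poses are not given: they have to be found in the camera images.
- orange_reamer: Big orange ribbed citrus reamer, 97 mm tall, 0.15 to 0.25 kg, loose, upright in a holder hole. Origin: centre of the shank's lower end, z up. Steel shank z=0 to 45 mm, tapering 4 degrees a side (diameter 21 mm at the tip, 27 at z=45); skirt 50 mm in diameter at z=47 to 51; straight ribbed body 48 mm in diameter at z=51 to 82, to be gripped from above; dome above.
- green_reamer: Smaller green reamer of the same height and shank, body 36 mm in diameter, in the other hole of the holder; stays there. Origin as for the orange one.
- holder: Grey block, 190 x 80 x 50 mm, fixed, with two through holes of 30 mm diameter, 50 mm to either side of its centre along its x axis; which reamer is in which hole varies. The reamers hang by their skirts, shank tips 3 mm above the table. Origin: centre of the underside.
- citrus_press: White round motor base of a citrus press without its bowl, 128 mm in diameter, fixed to the table, red switch at the front. Origin: centre of the underside; z up. Steel trim ring on top at z=74 mm. The black drive nose (55 mm in diameter) stands in its middle; its rim is at z=94 to 110 mm, different each time.
- sleeve_mouth (a point): Centre of the mouth of the steel taper sleeve in the middle of the nose. Mouth 26 mm wide, 4 degree taper like the shank, open below; 94 to 131 mm above the table. The sleeve slides down inside the red ring against about 8 N, starting 2 to 18 mm from its stop (not measured), and stays where left. A shank wedges in it, its tip 37 to 41 mm below this point.
- drive_nose (a joint): How far the nose, with ring and sleeve, sinks on its stiff bearing spring under load, m: 20 N per mm; 0.0001 m under its own weight, 0.0002 with the reamer. 0.0015 means the bearing is overloaded (about 26 N of push).
- mill: Salt mill, clear with grey cap, 44 mm in diameter, 90 mm tall, standing at the left near the robot; bystander. Origin: centre of its underside.
- measuring_cup: Stainless measuring cup with handle, 78 x 111 x 79 mm, standing behind the holder; bystander. Origin: centre of its underside.
- orange_reamer_crown (a point): Centre of the flat crown (18 mm in diameter) on top of the orange reamer's dome, 97 mm above the reamer's origin: the place to tap.
- lock_ring (a joint): How far the red lock ring round the sleeve has gone down, m: 0 at the start (3 mm proud of the nose's black rim), 0.003 = locked on its stop, flush. The sleeve, once on its own stop, carries the ring down; that takes about 13 to 15 N (damping 60 N s/m). The ring stays where it is left; on its stop the resistance rises steeply.
Things that resemble listed ones, but are neither listed nor needed, are in the scene too. Of the things that look like the orange_reamer, take the one that is farthest to the robot's left at the start.

How it is judged:
By the outcome, as a careful person would: the job done as asked, in the order asked, and still so for the second after the job is handed in, with the robot touching nothing.
It also fails if it takes over 58 s, if anything falls off the work surface, if the arm or the gripper's body presses on something with over 40 N, if the wrist force passes 120 N, or if a joint passes its speed limit or range.

### The arm

A 6-joint arm with a two-finger parallel gripper is mounted at the origin on a cart in front of the work surface, level with it; the furniture and walls round the work are solid. World frame = base frame: x ahead of the robot, y to its left, z up, the work surface at z = 0. Lengths are in m, angles in degrees, forces in N, time in s.
With the tool pointing down it reaches from about 0.4 to 0.825 m from the base axis. Payload 7 kg.
Tool frame: the origin (TCP) lies between the finger pads; the fingertips stand 22 mm ahead of it and the grasp point (between the pads) lies 3 mm ahead of it (env.tcp_to_tips is the distance from the TCP to the fingertips, in m); z points along the fingers, y is the line along which they close (so a half turn about z gives the same grasp; the last joint's range is limited). The gripper opens to 88 mm and grips with 3 to 60 N. Pads are 19 mm wide; open, the fingers measure 130 mm over their backs; the gripper's body (78 mm by 193 mm) begins 47 mm behind the grasp point.
Start: joints at [-55.8, 20.546, 0.682, 0, -70.136, -16.507], TCP at [0.205, -0.643, 0.249] pointing down, gripper open.
Joint ranges: [-176.03, 176.03], [-82.01, 121.73], [-58.28, 71.71], [-173.87, 95.51], [-174.79, -0.11], [-173.66, 173.66]. Speed limits (degrees/s): [136.94, 136.94, 172.46, 180, 180, 180].

### API

Orientations are given as [roll, pitch, yaw] about the fixed x, y, z axes, in that order (R = Rz(yaw) Ry(pitch) Rx(roll)).
In Python, from bench import env, grip, planner, vision, order, current_time_s, current_joint_positions, current_qvel, current_effort, current_eef_pos, current_orientation, current_contact_force, current_moment, current_width, current_grasp_force gives the robot as it stands. Calls block until the motion is done:
- env.movep(position, orientation): joint-space move of the TCP to a pose.
- env.movel(position, orientation=None, v=0.15, force_limit=None): straight line of the TCP; orientation=None keeps the orientation; v is the mean speed in m/s. With force_limit (N) it stops when the force on the tool has changed by that much, and returns True; else False.
- env.movej(angles): joint-space move.
- grip(opening, f_grip=None): finger opening in m; f_grip is the grip in N (None keeps the last); returns when the fingers have stopped.
- env.pause(seconds).
- planner.ik(position, orientation): joint angles nearest the present ones, or None.
- vision.camera(name): name is "scene" or "top"; returns the picture (420x560x3 uint8, red, green, blue); there is no depth.
- vision.camera_model(name): a dict with "intrinsics" (3x3 intrinsics, pixels), "k1" (the pictures are not rectified: a ray, as slopes to the right and down, at radius r is drawn at 1 + k1 r^2 times it, then the intrinsics apply), "R" (3x3) and "t" (3): a world point X has camera coordinates R X + t. Camera axes: x right, y down, z forward; pixel columns grow to the right and rows downward; lengths in m; the calibration is good to about 2 mm. A picture is of the moment at which its call begins. camera_model takes no time and is no camera call.
A pose or a line that the arm cannot do raises env.MotionError and nothing moves.
- order.job_done(): hands the job in; it is judged then, once.
Readings, each from a call of its own:
- current_time_s(): time.
- current_joint_positions(): joint angles.
- current_qvel(): joint speeds.
- current_effort(): joint torques, N m.
- current_eef_pos(): TCP position.
- current_orientation(): TCP orientation.
- current_contact_force(): force on the tool from outside, world axes, zero at the start.
- current_moment(): the same for the moment, N m.
- current_width(): finger opening in m.
- current_grasp_force(): force on a finger pad.
Only numpy, scipy, OpenCV 4.12 (cv2) and the standard library are available. Lean on these libraries where they do the work, as an engineer would, in place of code of your own. Each camera call takes 0.05 s, during which the arm holds its last target. There are 200 camera calls.

## Working session

There is one attempt and no reset: what is moved stays moved. The work goes in short steps, each a Python script; the robot and the scene stay as the last script left them, time stands still between calls to the robot, and variables do not carry over. Pictures are saved under pics/ and viewed, at most 10 in all, crops included, and the job is handed in when it is done.

```bash
mkdir -p pics; ls; python3 - <<'E'
from bench import *
import cv2
for n in("scene","top"):
    cv2.imwrite(f"pics/{n}0.png",cv2.cvtColor(vision.camera(n),cv2.COLOR_RGB2BGR))
    m=vision.camera_model(n);print(n,m)
print(current_time_s(),current_eef_pos(),current_orientation(),current_width())
E
```

```text
pics
scene {'intrinsics': array([[535.02426949,   0.        , 273.02897411],
       [  0.        , 535.02426949, 203.73704506],
       [  0.        ,   0.        ,   1.        ]]), 'k1': -0.06353802361142205, 'R': array([[-0.78080951, -0.62476731,  0.00152085],
       [-0.38685575,  0.4815627 , -0.78640956],
       [ 0.4905906 , -0.61462441, -0.61770357]]), 't': array([0.46722303, 0.21530675, 1.14730254])}
top {'intrinsics': array([[546.70038819,   0.        , 281.09859549],
       [  0.        , 546.70038819, 220.41247661],
       [  0.        ,   0.        ,   1.        ]]), 'k1': -0.07982125769790574, 'R': array([[ 2.36756844e-02, -9.99719692e-01,  4.98772725e-06],
       [-9.88607118e-01, -2.34132547e-02, -1.48686874e-01],
       [ 1.48645313e-01,  3.51533261e-03, -9.88884328e-01]]), 't': array([0.08749237, 0.50626052, 1.56284061])}
0.1 [ 0.20501237 -0.64269243  0.24771106] [ 1.79914730e+02 -6.38774217e-03 -1.62313599e+02] 0.08741184906263097
```

View pics/scene0.png

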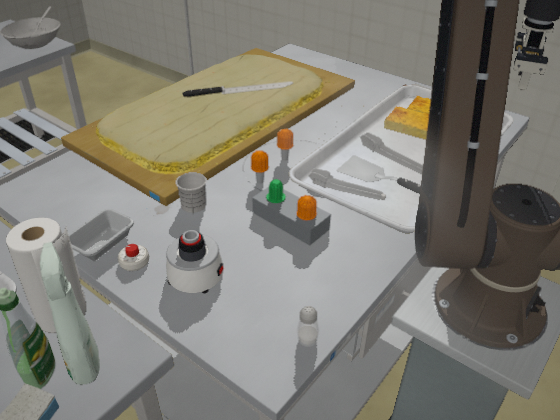

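View pics/top0.png

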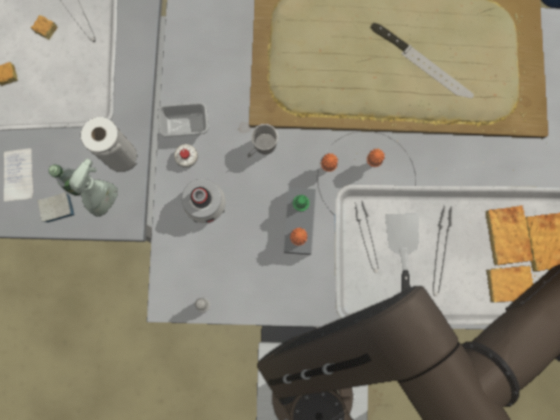

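Orange candidates: in the holder at top (299,236) / scene (306,208), and two others at top (330,161) and (376,157) / scene (260,161) and (285,138). The one in the holder is farthest left (smallest top column) and matches the description. Next I take close crops and measure.

```bash
cat > h.py <<'E'
import numpy as np, cv2
from bench import *
def ray(n,px):
    m=vision.camera_model(n);K=m["intrinsics"];k=m["k1"]
    # k1-model inversion
    p=cv2.undistortPoints(np.array([[px]],float),K,np.array([k,0,0,0.]))[0,0]
    R=np.array(m["R"]);t=np.array(m["t"])
    d=R.T@np.array([p[0],p[1],1]);return -R.T@t,d/np.linalg.norm(d)
def plane(n,px,z):
    o,d=ray(n,px);return o+d*(z-o[2])/d[2]
def tri(ps,pt):
    A=np.zeros((3,3));b=np.zeros(3);rs=[ray("scene",ps),ray("top",pt)]
    for o,d in rs:
        M=np.eye(3)-np.outer(d,d);A+=M;b+=M@o
    X=np.linalg.solve(A,b)
    return X,[float(np.linalg.norm((np.eye(3)-np.outer(d,d))@(X-o))) for o,d in rs]
def proj(n,X):
    m=vision.camera_model(n);c=m["R"]@np.array(X)+m["t"];x=c[:2]/c[2]
    x=x*(1+m["k1"]*(x@x));K=m["intrinsics"];return x*[K[0,0],K[1,1]]+K[:2,2]
def blobs(img,lo,hi,amin=12):
    h=cv2.cvtColor(img,cv2.COLOR_RGB2HSV);m=cv2.inRange(h,lo,hi)
    n,l,s,c=cv2.connectedComponentsWithStats(m)
    return [(c[i].round(1).tolist(),s[i].tolist()) for i in range(1,n) if s[i,4]>=amin]
E
python3 - <<'E'
from h import *
t=[]
for n,boxes in(("scene",[(240,165,110,80),(155,215,80,85)]),("top",[(270,180,60,80),(170,170,65,60)])):
    im=vision.camera(n)
    print(n,"orange",blobs(im,(4,170,120),(16,255,255)))
    print(n,"green",blobs(im,(50,120,40),(85,255,255)))
    print(n,"red",blobs(im,(0,130,60),(4,255,255),4)+blobs(im,(172,130,60),(180,255,255),4))
    for x,y,w,h in boxes:
        t.append(cv2.resize(im[y:y+h,x:x+w],(400,300),interpolation=cv2.INTER_CUBIC))
o=np.vstack([np.hstack(t[:2]),np.hstack(t[2:])])
cv2.imwrite("pics/crops.png",o[...,::-1])
E
```

```text
scene orange [([284.0, 138.6], [277, 129, 16, 20, 237]), ([259.4, 161.6], [252, 151, 16, 21, 293]), ([306.4, 207.8], [297, 196, 19, 24, 390])]
scene green [([275.4, 192.0], [266, 179, 19, 24, 313]), ([13.7, 303.0], [9, 296, 9, 13, 45]), ([3.8, 307.1], [0, 305, 9, 6, 35]), ([33.7, 343.8], [25, 325, 18, 36, 198]), ([46.8, 350.8], [44, 345, 7, 12, 19]), ([41.9, 368.3], [34, 358, 19, 23, 135])]
scene red [([190.4, 241.2], [180, 235, 21, 11, 59]), ([131.8, 250.0], [126, 244, 13, 13, 132]), ([220.6, 269.4], [219, 266, 4, 8, 17]), ([198.5, 241.5], [197, 240, 4, 4, 4])]
top orange []
top green []
top red [([184.2, 153.9], [181, 151, 7, 7, 38])]
```

View pics/crops.png

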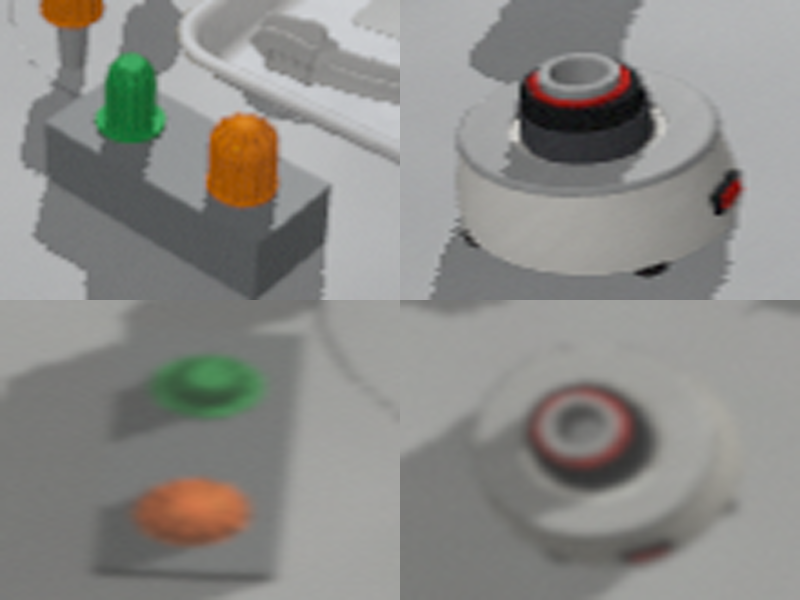

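The crops confirm the choice: the wide-bodied orange reamer sits in the near hole of the holder and the green one in the far hole. The sleeve mouth is at about scene (192,235) and top (200,195), standing proud of the red ring. Next I measure both at subpixel level.

```bash
cat >> h.py <<'E'
S=8
def up(im,box):
    x,y,w,h=box;return cv2.resize(im[y:y+h,x:x+w],None,fx=S,fy=S,interpolation=cv2.INTER_CUBIC)
def back(p,box): return np.array([(p[0]+.5)/S-.5+box[0],(p[1]+.5)/S-.5+box[1]])
def big(mask):
    c,_=cv2.findContours(mask,cv2.RETR_EXTERNAL,cv2.CHAIN_APPROX_NONE);return max(c,key=cv2.contourArea)
def sat(im): # orange-ness / red-ness
    f=im.astype(int);return f[...,0]-f[...,2]
E
python3 - <<'E'
from h import *
R={}
for n,bo,bp in(("scene",(285,185,45,45),(172,222,40,40)),("top",(282,222,35,30),(183,182,35,30))):
    im=vision.camera(n)
    u=up(im,bo);s=sat(u);m=(s>0.5*np.percentile(s,98)).astype(np.uint8)
    c=big(m);M=cv2.moments(c);x,y,w,h=cv2.boundingRect(c)
    R[n,'o']=back((M['m10']/M['m00'],M['m01']/M['m00']),bo);e=cv2.fitEllipse(c)
    print(n,"orange cen",R[n,'o'],"box",back((x,y),bo),back((x+w,y+h),bo),"mc",cv2.minAreaRect(c)[1][0]/S,cv2.minAreaRect(c)[1][1]/S)
    u=up(im,bp);g=cv2.cvtColor(u,cv2.COLOR_RGB2GRAY);s=sat(u)
    red=(u[...,0].astype(int)-u[...,1]>35).astype(np.uint8)
    c=big(red);e=cv2.fitEllipse(cv2.convexHull(c));print(n,"ring",back(e[0],bp),np.array(e[1])/S,e[2])
    R[n,'r']=back(e[0],bp)
    # sleeve: grey bright pixels near centre
    k=((g>95)&(red==0)).astype(np.uint8);nl,l,st,ce=cv2.connectedComponentsWithStats(k)
    q=((R[n,'r']-[bp[0],bp[1]]+.5)*S).astype(int)
    for i in range(1,nl):
        if st[i,4]>1000:
            cc=big((l==i).astype(np.uint8));e=cv2.fitEllipse(cv2.convexHull(cc));print("  grey",back(e[0],bp),np.array(e[1])/S,st[i].tolist())
    cv2.imwrite(f"pics/u_{n}.png",cv2.resize(u,(400,400 if n=='scene' else 343))[...,::-1])
for k in 'or': print(k,tri(R['scene',k],R['top',k]))
a=cv2.imread("pics/u_scene.png");b=cv2.imread("pics/u_top.png");b=cv2.copyMakeBorder(b,0,57,0,0,0)
cv2.imwrite("pics/u.png",np.hstack([a,b]))
E
```

```text
scene orange cen [306.31655497 207.61250373] box [296.3125 194.9375] [315.9375 219.8125] mc 24.75 19.5
scene ring [190.38497734 237.76443291] [15.07446384 21.19053268] 81.97753143310547Traceback (most recent call last):
  File "<stdin>", line 18, in <module>
cv2.error: OpenCV(4.12.0) /io/opencv/modules/imgproc/src/shapedescr.cpp:361: error: (-201:Incorrect size of input array) There should be at least 5 points to fit the ellipse in function 'fitEllipseNoDirect'
```

```bash
cat > meas.py <<'E'
from h import *
R={}
for n,bo,bp in(("scene",(285,185,45,45),(172,222,40,40)),("top",(282,222,35,30),(183,182,35,30))):
    im=vision.camera(n)
    u=up(im,bo);s=sat(u);m=(s>0.5*np.percentile(s,98)).astype(np.uint8)
    c=big(m);M=cv2.moments(c);x,y,w,h=cv2.boundingRect(c)
    R[n,'o']=back((M['m10']/M['m00'],M['m01']/M['m00']),bo)
    print(n,"orange cen",R[n,'o'],"box",back((x,y),bo),back((x+w,y+h),bo))
    u=up(im,bp);g=cv2.cvtColor(u,cv2.COLOR_RGB2GRAY)
    d=u[...,0].astype(int)-u[...,1];print("reddiff max",np.percentile(d,99))
    red=(d>0.45*np.percentile(d,99)).astype(np.uint8)
    c=big(red);e=cv2.fitEllipse(cv2.convexHull(c));print(n,"ring",back(e[0],bp),np.array(e[1])/S,e[2])
    R[n,'r']=back(e[0],bp)
    for th in(80,95,110,125):
        k=((g>th)&(red==0)).astype(np.uint8);cs,_=cv2.findContours(k,cv2.RETR_EXTERNAL,cv2.CHAIN_APPROX_NONE)
        for cc in cs:
            hu=cv2.convexHull(cc)
            x,y,w,h=cv2.boundingRect(cc)
            if len(hu)>8 and w>60 and x>8 and y>8 and x+w<u.shape[1]-8 and y+h<u.shape[0]-8:
                e=cv2.fitEllipse(hu);print("  grey",th,back(e[0],bp),np.array(e[1])/S,e[2])
    cv2.imwrite(f"pics/u_{n}.png",cv2.resize(u,(400,400 if n=='scene' else 343))[...,::-1])
for k in 'or': print(k,tri(R['scene',k],R['top',k]))
a=cv2.imread("pics/u_scene.png");b=cv2.imread("pics/u_top.png");b=cv2.copyMakeBorder(b,0,57,0,0,0)
cv2.imwrite("pics/u.png",np.hstack([a,b]))
E
python3 meas.py
```

```text
scene orange cen [306.31073891 207.60725243] box [296.3125 194.9375] [315.9375 219.8125]
reddiff max 113.0
scene ring [190.42425919 237.78541946] [14.48549938 20.86215019] 81.6963119506836
  grey 125 [190.00283432 234.78541374] [11.62403202 16.87006378] 82.79029083251953
top orange cen [298.80984712 235.31449774] box [290.5625 227.4375] [306.6875 243.0625]
reddiff max 48.0
top ring [199.23288918 195.16013336] [16.20744324 16.78954315] 70.09876251220703
  grey 125 [198.69211388 194.68866539] [11.29970169 11.68088913] 78.5507583618164
o (array([0.45745967, 0.04737395, 0.06588101]), [0.0004764593089604856, 0.00047645930896046684])
r (array([0.56038019, 0.33219008, 0.1081173 ]), [0.0003642783030725507, 0.0003642783030725791])
```

View pics/u.png

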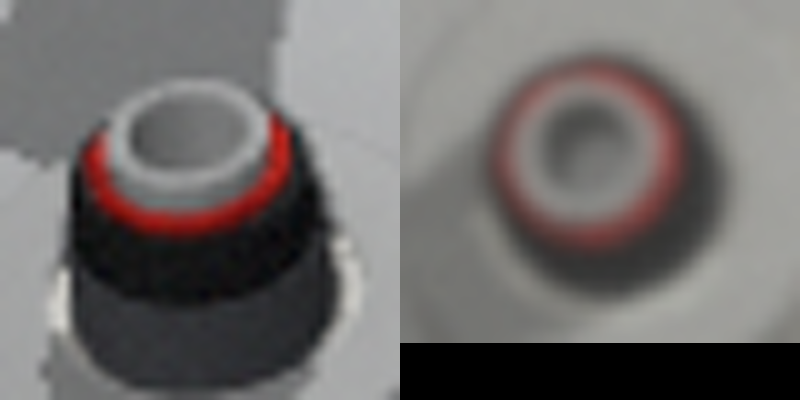

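The picture shows the steel mouth ellipse at scene (190.3,234.7) and top (198.8,194.7), with the red ring below it and the ring proud of the black rim.

```bash
python3 - <<'E'
from h import *
print("mouth",tri((190.2,234.65),(198.75,194.7)))
print("top plane69",plane("top",(298.81,235.31),.069),"scene",plane("scene",(306.12,207.6),.069))
c=np.array([.457,.0474,0])
f=lambda z,r:np.array([proj("scene",c+[r*np.cos(a),r*np.sin(a),z]) for a in np.linspace(0,6.28,40)])
print("crown top row",f(.1,.009).min(0),"skirt low row",f(.050,.025).max(0), "body cols",f(.07,.024).min(0)[0],f(.07,.024).max(0)[0])
f=lambda z,r:np.array([proj("top",c+[r*np.cos(a),r*np.sin(a),z]) for a in np.linspace(0,6.28,40)])
print("top skirt",f(.054,.025).min(0),f(.054,.025).max(0),"body",f(.085,.024).min(0),f(.085,.024).max(0))
for n,b in(("scene",(258,170,35,38)),("top",(286,188,30,30))):
    u=up(vision.camera(n),b).astype(int);s=u[...,1]-u[...,0];c=big((s>.5*np.percentile(s,97)).astype(np.uint8));M=cv2.moments(c);print("green",n,back((M['m10']/M['m00'],M['m01']/M['m00']),b))
    if n=="scene":gs=back((M['m10']/M['m00'],M['m01']/M['m00']),b)
    else: print(tri(gs,back((M['m10']/M['m00'],M['m01']/M['m00']),b)))
E
```

```text
mouth (array([0.55986021, 0.3321513 , 0.11738561]), [0.00036160769927667265, 0.00036160769927663655])
top plane69 [0.45750488 0.0477013  0.069     ] scene [0.45519687 0.05070299 0.069     ]
crown top row [303.0717658  194.24760191] skirt low row [316.20140999 219.24747031] body cols 296.4480619384401 316.2133433045375
top skirt [290.08384372 227.53848429] [307.38920601 244.72676765] body [290.61539187 226.40351103] [307.55781137 243.22568914]
green scene [275.42808462 191.7641185 ]
green top [300.91774026 202.54888134]
(array([0.55426701, 0.04389219, 0.06621536]), [0.001081695039832772, 0.0010816950398328817])
```

```bash
python3 - <<'E'
from h import *
y=178 if planner.ik([.4575,.0475,.16],[180,0,178]) is not None else -2
O=[180,0,y]
env.movep([.4575,.0475,.17],O);print(current_joint_positions())
print(env.movel([.4575,.0475,.0795],v=.12,force_limit=8),current_eef_pos())
grip(.04,30);env.pause(.2);print("w",current_width(),current_grasp_force())
print(env.movel([.4575,.0475,.20],v=.12),current_contact_force(),current_width(),current_time_s())
env.movep([.560,.332,.24],O)
print(current_eef_pos(),current_joint_positions(),current_time_s(),current_contact_force())
ims=[vision.camera(n) for n in("scene","top")]
cv2.imwrite("pics/held.png",np.hstack([cv2.resize(ims[0][120:290,100:290],(400,358)),cv2.resize(ims[1][130:240,140:262],(400,358))])[...,::-1])
for n,i in zip(("scene","top"),ims): cv2.imwrite(f"pics/{n}1.png",i[...,::-1])
E
```

```text
[ 3.05199739e+01  4.12940372e+00 -3.19103662e+01  5.10435643e-03
 -5.39539680e+01 -1.22556476e+02]
False [0.45791258 0.04757584 0.07994   ]
w 0.047283833238173374 30.00035433437006
False [ 0.62286041  1.37354992 -2.53470767] 0.04725619555276297 6.05
[0.55969128 0.33087224 0.23968927] [ 4.77462844e+01  1.85755353e+01 -3.37835700e+00 -2.45700968e-03
 -6.81062156e+01 -1.39773733e+02] 7.2167 [-0.10032297 -1.31181006 -2.01622734]
```

View pics/held.png

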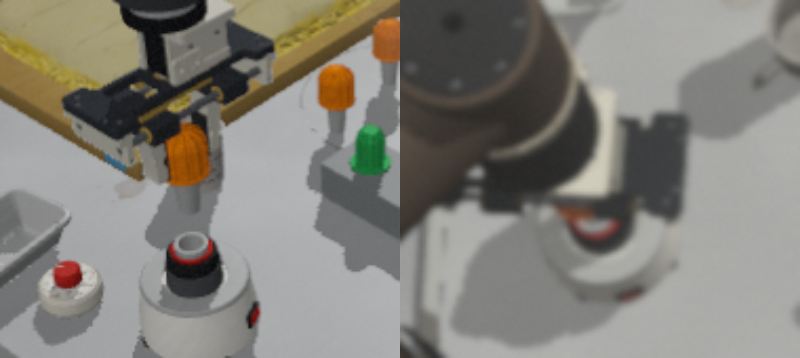

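The orange reamer is held upright between the fingers, with its shank tip at about scene (190,220), right above the sleeve. In the top view the gripper hides most of the mouth. I lower to just above the mouth and measure the shank axis in the scene view.

```bash
python3 - <<'E'
from h import *
env.movel([.560,.332,.212],v=.06);env.pause(.3)
print(current_eef_pos(),current_orientation(),current_contact_force(),current_time_s())
ims={n:vision.camera(n) for n in("scene","top")}
a=up(ims["scene"],(165,195,50,50));b=up(ims["top"],(180,178,50,50))
cv2.imwrite("pics/low.png",np.hstack([a,b])[...,::-1])
g0=cv2.imread("pics/scene0.png");d=np.abs(ims["scene"][...,::-1].astype(int)-g0).sum(2)
for r in range(208,234,2): print(r,cv2.cvtColor(ims["scene"],cv2.COLOR_RGB2GRAY)[r,178:204].tolist())
p=np.array(current_eef_pos());print("expected tip px",proj("scene",p-[0,0,.077]),proj("top",p-[0,0,.077]))
E
```

```text
[0.56008445 0.33214222 0.21230929] [1.79978677e+02 2.09096109e-02 1.78006082e+02] [ 0.36184554 -0.17164627 -1.82321358] 8.2333
208 [84, 27, 44, 83, 98, 88, 90, 96, 95, 93, 96, 85, 89, 86, 86, 89, 85, 70, 76, 84, 86, 81, 95, 102, 100, 99]
210 [109, 96, 60, 69, 94, 88, 87, 97, 94, 95, 94, 84, 81, 85, 84, 90, 87, 79, 75, 81, 88, 84, 101, 113, 116, 118]
212 [113, 111, 95, 55, 92, 92, 87, 98, 93, 95, 91, 87, 82, 86, 85, 89, 92, 83, 73, 80, 89, 91, 105, 121, 121, 143]
214 [114, 112, 100, 64, 91, 95, 88, 98, 96, 91, 87, 89, 78, 86, 84, 87, 93, 83, 88, 93, 90, 100, 118, 120, 120, 149]
216 [109, 105, 90, 73, 91, 94, 87, 92, 97, 92, 93, 95, 89, 90, 93, 98, 94, 97, 97, 102, 117, 119, 118, 119, 119, 151]
218 [119, 121, 118, 119, 111, 100, 101, 100, 98, 100, 98, 92, 93, 93, 92, 94, 85, 100, 120, 119, 119, 120, 119, 143, 174, 179]
220 [119, 119, 119, 118, 119, 112, 104, 109, 111, 110, 112, 108, 103, 99, 92, 87, 83, 96, 119, 121, 120, 120, 120, 144, 173, 178]
222 [117, 118, 119, 117, 118, 116, 107, 110, 113, 114, 111, 107, 103, 98, 95, 91, 81, 94, 120, 119, 120, 120, 143, 173, 179, 178]
224 [119, 120, 117, 117, 117, 119, 115, 107, 112, 112, 111, 110, 105, 99, 95, 90, 81, 92, 120, 119, 119, 119, 149, 177, 176, 176]
226 [116, 117, 119, 117, 117, 119, 113, 109, 110, 112, 111, 109, 106, 102, 95, 89, 83, 94, 118, 117, 118, 142, 171, 177, 177, 177]
228 [118, 117, 117, 117, 117, 117, 118, 115, 109, 111, 111, 109, 104, 102, 96, 89, 82, 92, 117, 117, 117, 144, 176, 176, 176, 176]
230 [117, 118, 117, 119, 118, 117, 117, 114, 109, 110, 111, 112, 107, 101, 97, 90, 97, 119, 118, 118, 118, 145, 174, 174, 173, 173]
232 [119, 120, 118, 118, 118, 121, 144, 157, 135, 113, 103, 106, 108, 112, 113, 120, 131, 144, 161, 152, 101, 119, 160, 174, 173, 174]
expected tip px [189.53839408 228.33142764] [197.74356512 193.28125529]
```

View pics/low.png

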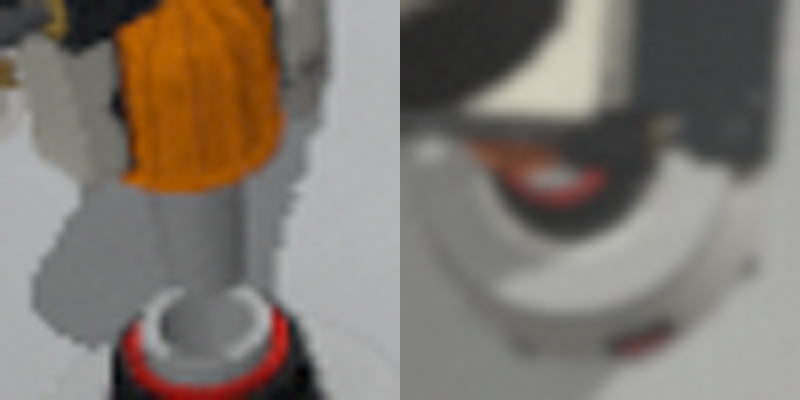

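The shank is upright. Its tip centre is at about scene (190.1,228) and the mouth at about (190.5,234.7), so they align to within about 1 mm, against 2.5 mm of clearance. I insert with a force guard.

```bash
python3 - <<'E'
from h import *
for z in(.196,.183,.174,.166):
    s=env.movel([.560,.332,z],v=.03,force_limit=4)
    print(z,s,current_eef_pos(),current_contact_force(),current_moment(),current_time_s())
    if s:break
E
```

```text
0.196 False [0.56008045 0.3320351  0.19600118] [-0.24278281 -0.13221315 -1.08461872] [-0.0326224  -0.02032617 -0.01807892] 9.0167
0.183 False [0.56004558 0.33201191 0.18291298] [ 0.51562141  0.49788136 -1.05686466] [ 0.02894138 -0.31163128  0.02900193] 9.6
0.174 False [0.56024607 0.33232364 0.17395029] [ 2.40674224  1.3949627  -2.47716743] [ 0.71651724 -0.90787792 -0.02410017] 10.05
0.166 False [0.56045287 0.33260082 0.16588331] [ 4.03990452  2.95695398 -3.88569332] [ 1.36043338 -1.60866036 -0.02297752] 10.4667
```

The lateral reaction points to +x +y, so I shift that way until it vanishes and then go on.

```bash
python3 - <<'E'
from h import *
p=np.array([.560,.332,.166])
for z in(.166,.166,.166,.160,.160,.156,.156):
    f=np.array(current_contact_force())
    p[:2]+=np.clip((f[:2]-[-.1,0])*.00025,-.0012,.0012);p[2]=z
    s=env.movel(p,v=.02,force_limit=6);env.pause(.15)
    print(p.round(4),s,np.round(current_eef_pos(),4),np.round(current_contact_force(),2),np.round(current_moment(),2),round(current_time_s(),2))
    if s or current_contact_force()[2]>4:break
E
```

```text
[0.561  0.3327 0.166 ] False [0.5609 0.3327 0.1658] [ 0.04  3.33 -2.73] [ 0.99 -0.78  0.02] 10.87
[0.5611 0.3336 0.166 ] False [0.5609 0.3332 0.1659] [ 0.32  0.39 -1.77] [ 0.04 -0.53 -0.  ] 11.27
[0.5612 0.3337 0.166 ] False [0.561  0.3335 0.1659] [-0.8  -1.38 -2.28] [-0.07 -0.08  0.  ] 11.67
[0.561  0.3333 0.16  ] False [0.5611 0.3334 0.1601] [ 1.82  0.66 -1.81] [ 0.01 -0.79 -0.  ] 12.27
[0.5615 0.3335 0.16  ] False [0.5613 0.3334 0.16  ] [ 0.36 -0.93 -2.53] [-0.07 -0.25  0.02] 12.67
[0.5616 0.3333 0.156 ] False [0.5616 0.3334 0.156 ] [-0.45  0.79 -2.47] [ 0.23 -0.32  0.01] 13.17
[0.5615 0.3335 0.156 ] False [0.5615 0.3334 0.156 ] [ 1.54  0.74 -1.95] [-0.04 -0.57  0.04] 13.57
```

```bash
python3 - <<'E'
from h import *
s=env.movel([.5616,.3335,.145],v=.012,force_limit=5);env.pause(.2)
print(s,np.round(current_eef_pos(),4),np.round(current_contact_force(),2),np.round(current_moment(),2),current_time_s())
E
```

```text
True [0.5617 0.3334 0.1554] [-0.55  0.18  5.14] [0.09 0.19 0.03] 14.075
```

```bash
python3 - <<'E'
from h import *
C=[.5616,.3335]
grip(.085);env.movel(C+[.235],v=.1);grip(0,10);env.movel(C+[.203],v=.1);env.pause(.3)
print(np.round(current_contact_force(),2),current_width(),current_time_s())
f0=current_contact_force()[2]
s=env.movel(C+[.170],v=.01,force_limit=11)
print(s,np.round(current_eef_pos(),4),np.round(current_contact_force(),2),f0,current_time_s())
im=vision.camera("scene");cv2.imwrite("pics/press1.png",up(im,(150,160,75,75))[...,::-1])
E
```

```text
[-0.63 -0.41  0.5 ] 0.000595003563371803 18.0083
True [0.5624 0.3338 0.1909] [-1.03 -1.16  5.33] 0.500690444559008 19.625
```

View pics/press1.png

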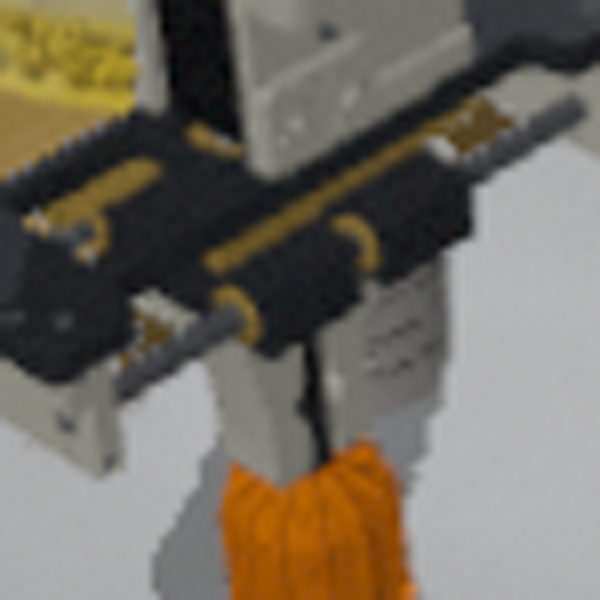

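The closed fingertips are on the dome. The sleeve went down about 6 mm and reached roughly 11 N. I unload briefly and press again for the ring.

```bash
python3 - <<'E'
from h import *
C=[.5616,.3335]
env.movel(C+[.196],v=.05);env.pause(.3);print(np.round(current_contact_force(),2))
for L in(12,18):
    s=env.movel(C+[.178],v=.008,force_limit=L)
    print(L,s,np.round(current_eef_pos(),4),np.round(current_contact_force(),2),current_time_s())
    env.movel(C+[.196],v=.05);env.pause(.3)
env.movel(C+[.26],v=.15)
env.movep([.42,.20,.30],[180,0,178])
ims=[up(vision.camera("scene"),(165,185,50,75)),up(vision.camera("top"),(175,170,50,75))]
cv2.imwrite("pics/after1.png",np.hstack(ims)[...,::-1]);print(current_time_s())
E
```

```text
[-0.11 -0.23  0.93]
12 True [0.5624 0.3338 0.1907] [-1.2  -0.04  5.85] 21.3667
18 True [0.5629 0.334  0.1876] [-2.62 -1.9   6.87] 23.3833
25.5167
```

View pics/after1.png

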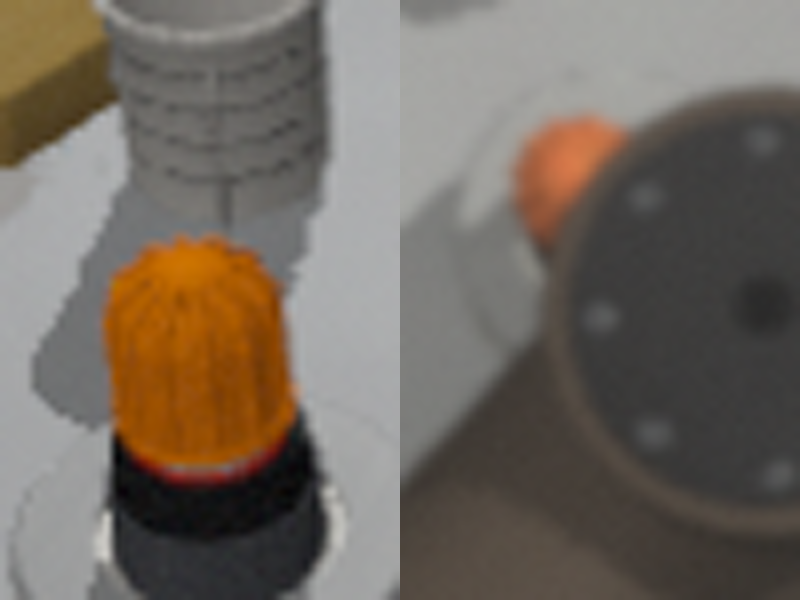

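The reamer stands upright in the sleeve (scene about (190,228)), with only a thin red line left at the rim. The ring went down about 3 mm. I press slightly harder to confirm it is on its stop.

```bash
python3 - <<'E'
from h import *
C=[.5616,.3335]
env.movep(C+[.26],[180,0,178]);env.movel(C+[.193],v=.1);env.pause(.3);print(np.round(current_contact_force(),2))
for L in(15,18,21):
    s=env.movel(C+[.178],v=.006,force_limit=L)
    print(L,s,np.round(current_eef_pos(),5),np.round(current_contact_force(),2),current_time_s())
    env.movel(C+[.192],v=.05);env.pause(.3);print(np.round(current_contact_force(),2))
E
```

```text
[-0.41 -1.12 -0.29]
15 True [0.56264 0.3339  0.1877 ] [-3.58 -1.39  6.66] 28.8667
[0.98 0.53 0.79]
18 True [0.56289 0.33398 0.18767] [-2.6  -1.71  7.78] 30.7917
[ 0.42 -0.14  0.01]
21 True [0.56313 0.33407 0.1875 ] [-4.39 -1.73  7.51] 32.8167
[-0.21 -0.05  0.26]
```

15 to 21 N added only 0.2 mm, which is just the bearing spring, so the ring is on its stop. I retreat and take a last look.

```bash
python3 - <<'E'
from h import *
C=[.5616,.3335]
env.movel(C+[.27],v=.15);env.movep([.42,-.05,.30],[180,0,178]);env.pause(.3)
a=vision.camera("scene");b=vision.camera("top")
cv2.imwrite("pics/fin.png",np.hstack([cv2.resize(a[185:260,150:230],(400,375),interpolation=2),cv2.resize(b[130:250,150:278],(400,375))])[...,::-1])
print(current_contact_force(),current_time_s())
E
```

```text
[-0.64586465 -0.34870014  0.39510158] 35.975
```

View pics/fin.png

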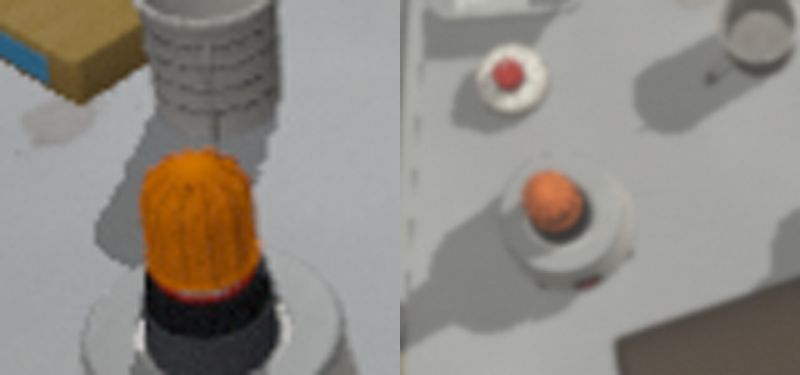

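The reamer is upright at scene (190,228) and top (199,195), the ring is level with the black rim, and the robot is clear.

```bash
python3 -c "
from bench import order;print(order.job_done())"
```

```text
the job is handed in; nothing more can be done
None
```

The orange reamer is standing upright in the taper sleeve with the lock ring pressed down onto its stop, pushed with about 21 N at most; I let go, moved the arm clear, and handed the job in at about 36 s without touching the green reamer, mill or measuring cup.

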